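Make a phone repair place ready

TASK

Get the phone repair place ready: press every white cartridge lying on the desk fully down into a bay of the spring-clip rack, one to a bay, so that it is snapped in under the jaws at both clips. Swing the magnifier over the phone and level its lens, so that it stays centred above the middle of the phone. Leave the other things on the desk where they are.

Things in the scene. Friction and masses are not known exactly. Their poses are not given: they have to be found in the camera images.
- rack: Cartridge rack, fixed to the desk: grey plate 130 (x) x 262 (y) x 10 mm, origin under its centre, with four bays along its x, 62 mm apart in y. A bay has two fork clips 10 mm thick, 34 mm either side of its middle; the 56 mm between them is open for the fingers. Each clip's -y prong is rigid, its +y prong a black sprung jaw hinged at the foot; both are flared, tops about 80 mm above the desk.
- seat0 (a point): Bay 1 of 4 from the rack's -y end: middle of a fully seated cartridge, on its axis, midway between the two clips, 55 mm above the desk. x along the cartridge, y across, z up. Pushed straight down, a cartridge meets the flares some 25 mm above home, spreads the jaws about 5 mm (peak 12 to 18 N, some 20 mm above home), then snaps in under their noses and rests on the saddles.
- seat1 (a point): Bay 2 of 4 from the rack's -y end: middle of a fully seated cartridge, on its axis, midway between the two clips, 55 mm above the desk. x along the cartridge, y across, z up. Pushed straight down, a cartridge meets the flares some 25 mm above home, spreads the jaws about 5 mm (peak 12 to 18 N, some 20 mm above home), then snaps in under their noses and rests on the saddles.
- seat2 (a point): Bay 3 of 4 from the rack's -y end: middle of a fully seated cartridge, on its axis, midway between the two clips, 55 mm above the desk. x along the cartridge, y across, z up. Pushed straight down, a cartridge meets the flares some 25 mm above home, spreads the jaws about 5 mm (peak 12 to 18 N, some 20 mm above home), then snaps in under their noses and rests on the saddles.
- seat3 (a point): Bay 4 of 4 from the rack's -y end: middle of a fully seated cartridge, on its axis, midway between the two clips, 55 mm above the desk. x along the cartridge, y across, z up. Pushed straight down, a cartridge meets the flares some 25 mm above home, spreads the jaws about 5 mm (peak 12 to 18 N, some 20 mm above home), then snaps in under their noses and rests on the saddles.
- cartridge0: White dispensing cartridge, 3 or 4 alike on the desk. Barrel 24 mm diameter, 120 mm long in all, 60 g; origin on the axis at mid-length, x to the grey nozzle cap. Flat flange 38 (y) x 26 (z) mm at -x, ring 26 mm across at +x, plain barrel from x -50 to +50. Lies with its axis 13 mm above the desk; the flange stops rolling. Fits any bay, either way round, flange and ring outside the clips.
- cartridge1: White dispensing cartridge, 3 or 4 alike on the desk. Barrel 24 mm diameter, 120 mm long in all, 60 g; origin on the axis at mid-length, x to the grey nozzle cap. Flat flange 38 (y) x 26 (z) mm at -x, ring 26 mm across at +x, plain barrel from x -50 to +50. Lies with its axis 13 mm above the desk; the flange stops rolling. Fits any bay, either way round, flange and ring outside the clips.
- cartridge2: White dispensing cartridge, 3 or 4 alike on the desk. Barrel 24 mm diameter, 120 mm long in all, 60 g; origin on the axis at mid-length, x to the grey nozzle cap. Flat flange 38 (y) x 26 (z) mm at -x, ring 26 mm across at +x, plain barrel from x -50 to +50. Lies with its axis 13 mm above the desk; the flange stops rolling. Fits any bay, either way round, flange and ring outside the clips.
- cartridge3: White dispensing cartridge, 3 or 4 alike on the desk. Barrel 24 mm diameter, 120 mm long in all, 60 g; origin on the axis at mid-length, x to the grey nozzle cap. Flat flange 38 (y) x 26 (z) mm at -x, ring 26 mm across at +x, plain barrel from x -50 to +50. Lies with its axis 13 mm above the desk; the flange stops rolling. Fits any bay, either way round, flange and ring outside the clips.
- magnifier: Bench magnifier, fixed to the desk: grey base plate 260 x 150 x 14 mm, origin under its centre; a post stands at its x = +100 mm, and an opened phone (146 x 76 mm, top 37 mm above the desk) lies in a holder centred at x = -35 mm. Post top 184 mm above the desk. Yaw 0 has the phone towards the robot.
- phone_mid (a point): Centre of the phone's upper face (37 mm above the desk).
- post_axis (a point): Point on the vertical swivel axis of the magnifier's arm, at the height of the arm (200 mm).
- mag_arm (a joint): Swivel of the magnifier's arm about the post, rad: 0 when the lens is straight over the phone; positive swings the lens towards the base's +y. Stays where it is left (friction about 0.4 N m).
- mag_head (a joint): Tilt of the magnifier's head about the level hinge at the arm's end, rad: 0 when the lens is level; positive raises the handle. Stays where it is left (friction about 0.45 N m, so about 3 to 5 N at the handle).
- tilt_axis (a point): Middle of the tilt hinge, at the end of the arm, 75 mm from the swivel axis, 200 mm above the desk.
- lens_mid (a point): Centre of the round lens head (outer diameter 100 mm, 20 mm thick), 60 mm out from the tilt hinge (so 135 mm from the swivel axis when level). Its z is the normal of the lens, its -x points to the handle.
- handle (a point): Grip point of the head's straight round black handle (15 mm diameter, from 108 to 160 mm out from the tilt hinge, along the head's -x), 138 mm from the tilt hinge. It can be pinched from above, fingers either side, for swivelling and tilting alike.
- mug: Yellow mug, 80 mm across, 85 mm high, origin under its centre. Leave it where it is.
- spool: Solder spool, 54 mm across, 47 mm high, standing; origin under its centre. Leave it where it is.
- solvent: Solvent bottle, 54 mm across, 130 mm high; origin under its centre. Leave it where it is.
- screwdriver: Screwdriver, 170 mm long, lying beyond the rack, origin at its middle. Leave it where it is.
- chocolates: Open cardboard box of chocolate, 130 x 100 x 40 mm, origin under its centre. Leave it where it is.
Mind the look-alikes: they are no part of the job. Leave any black, turquoise or yellow look-alike of the cartridge3 alone.

How it is judged:
By the outcome, as a careful person would: the job done as asked, in the order asked, and still so for the second after the job is handed in, with the robot touching nothing.
Of cartridge0, cartridge1, cartridge2, cartridge3 only 3 to 4 are there at a start; the rules pass over those that are not, and their reading is None.
At some moment in a run one of cartridge0, cartridge1, cartridge2, cartridge3 may be knocked a few centimetres aside while the robot is not near it.
Once in a run the grip may slacken for a moment while it holds something.
It also fails if it takes over 210 s, if anything falls off the work surface, if the arm or the gripper's body presses on something with over 40 N, if the wrist force passes 120 N, or if a joint passes its speed limit or range.

ROBOT

A 7-joint arm with a two-finger parallel gripper is mounted at the origin on the work surface. World frame = base frame: x ahead of the robot, y to its left, z up, the work surface at z = 0. Lengths are in m, angles in rad, forces in N, time in s.
With the tool pointing down it reaches from about 0.35 to 0.775 m from the base axis. Payload 3.1 kg.
Tool frame: the origin (TCP) lies at the very end of the fingers, on their centre line; the grasp point (between the pads) lies 19 mm behind it; z points along the fingers, y is the line along which they close (so a half turn about z gives the same grasp; the last joint's range is limited). The gripper opens to 85 mm and grips with 20 to 120 N. Pads are 22 mm wide; open, the fingers measure 114 mm over their backs; the gripper's body (76 mm by 85 mm) begins 54 mm behind the grasp point. The pads swing forward as they close: fully open they stand 13 mm farther back than shut.
Start: joints at [-1.384, 0.311, 0.014, 1.512, -0.004, 1.319, -0.027], TCP at [0.125, 0.536, 0.231] pointing down, gripper open.
Joint ranges: [-2.7, 2.7], [-0.3, 1.91], [-1.27, 1.3], [0.12, 2.57], [-1.44, 4.58], [0.2, 2.03], [-3.05, 3.05]. Speed limits (rad/s): [2.79, 2.79, 3.14, 3.14, 3.14, 3.14, 3.14].

INTERFACE

Orientations are given as a rotation vector (axis times angle).
In Python, from rig import manip, optics gives the robot as it stands.
- The arm moves only by the tool send_rows, never from a script. Its argument "plan" is a list of rows, each a list of 7 numbers: the turn, a rotation vector about the tool's x, y, z in degrees, then the shift along the tool's x, y, z in mm, then the opening, from 0 (shut) to 1 (fully open). In form: [[wx, wy, wz, x, y, z, hand], ...]. A call has 1 to 10 rows; each row shifts and turns the commanded pose from where the row before left it, along the tool's axes as they then stand; what a row does not reach is not made up. A row lasts 1/8 s, in which the tool goes at most 62.5 mm and 10.7 degrees, less where a joint would pass 70% of its speed; a pose out of reach is approached as far as the arm can. A call with a gripper value outside its range is refused whole. The fingers move at their own pace and stop on an object; "grip_force" is the grip in N (left out, the last holds). Time passes only in rows, so rows that do not move let the fingers close. It gives the time, the measured TCP pose, the force, the opening and the grip force at its end, in the units of the state.
- manip.sense(): the state, without advancing time (a new reading comes with each control period).
- optics.grab_frame(name): name is "scene" or "top" or "wrist"; returns a dict with "image" (420x560x3 uint8, red, green, blue), "intrinsics" (3x3 intrinsics, pixels), "R" (3x3) and "t" (3): a world point X has camera coordinates R X + t. Camera axes: x right, y down, z forward; pixel columns grow to the right and rows downward; lengths in m; the calibration is good to about 2 mm. A picture is of the moment at which its call begins. There is no depth.
- manip.job_done(): hands the job in; it is judged then, once.
Trained networks look in the newest picture that a camera, given by its name, has taken for a name from the list of things; names that differ only in an ending like _2 or _b are one class to them, and where a whole thing is asked for, a point or a joint stands for the part that bears it (a point fixed in the world has none). Each returns a list of dicts, best first, with "conf" (0 to 1); they miss things now and then, are a little off and sometimes report something else, mostly with a low value. They report only what shows in the picture. A call takes as long as a camera call. They do not tell look-alikes from the thing itself.
- optics.outline_of(camera, target): "region" (420x560 bool, what is visible of it) and "bbox" ([left, top, right, bottom] in pixels, round what is visible of it).
The state is a dict: "time": time; "qpos": joint angles; "joint_vel": joint speeds; "effort": joint torques, N m; "tcp_pos": TCP position; "tool_rot": TCP orientation; "wrist_force": force on the tool from outside, world axes, zero at the start; "ft_torque": the same for the moment, N m; "finger_gap": finger opening in m; "gripper_force": force on a finger pad.
Only numpy, scipy, OpenCV 4.12 (cv2) and the standard library are available. Lean on these libraries where they do the work, as an engineer would, in place of code of your own. Each camera call takes 0.05 s, during which the arm holds its last target. There are 200 camera calls.

## Working session

There is one attempt and no reset: what is moved stays moved. The work goes in short steps, Python scripts to look and compute and a tool call to move; the robot and the scene stay as the last step left them, time stands still between calls to the robot, and variables do not carry over. Pictures are saved under pics/ and viewed, at most 14 in all, crops included, and the job is handed in when it is done.

Besides the shell and the picture viewer there is one more tool, called after ">>>" as name([rows], argument=value, ...), one row to a line, values as JSON. send_rows: Moves the arm, as the interface text tells. Its arguments: {"type":"object","properties":{"plan":{"type":"array","items":{"type":"array","items":{"type":"number"}}},"grip_force":{"type":"number"}},"required":["plan"]}

```bash
ls; mkdir -p pics; python3 - <<'E'
from rig import manip, optics
import cv2
s=manip.sense(); print({k:(s[k] if not hasattr(s[k],'round') else s[k].round(4)) for k in s})
for n in ['top','scene']:
    f=optics.grab_frame(n); cv2.imwrite(f'pics/{n}0.png',cv2.resize(f['image'][...,::-1],(784,588),interpolation=cv2.INTER_CUBIC))
    print(n,f['intrinsics'],f['R'],f['t'])
E
```

```text
pics
{'time': 0.0, 'qpos': array([-1.3837,  0.3117,  0.014 ,  1.5131, -0.0044,  1.3192, -0.0272]), 'joint_vel': array([ 0.0004, -0.0011,  0.0004,  0.0017, -0.0001,  0.0007,  0.0011]), 'effort': array([ 1.00000e-04, -3.79910e+01,  1.46200e-01, -2.30596e+01,
        1.23000e-02,  1.34000e-02,  0.00000e+00]), 'tcp_pos': array([0.1246, 0.5349, 0.2302]), 'tool_rot': array([-0.3584, -3.1209,  0.0037]), 'wrist_force': array([-0.4141, -0.0623,  0.5749]), 'ft_torque': array([0.0021, 0.0177, 0.0115]), 'gripper_force': 0.0, 'finger_gap': 0.08551222404331651}
top [[520.87008731   0.         282.17086416]
 [  0.         520.87008731 210.70152664]
 [  0.           0.           1.        ]] [[-0.02680756 -0.99918961 -0.03002452]
 [-0.98416151  0.0316457  -0.17442671]
 [ 0.17523551  0.02487303 -0.9842123 ]] [-0.01870983  0.57762909  1.53935346]
scene [[480.59906203   0.         276.57479793]
 [  0.         480.59906203 206.79309775]
 [  0.           0.           1.        ]] [[ 0.81690593  0.5765325   0.0165825 ]
 [ 0.41024295 -0.56059569 -0.71932829]
 [-0.40542006  0.5944264  -0.69447234]] [-0.42925681 -0.13839892  1.57160716]
```

View pics/top0.png

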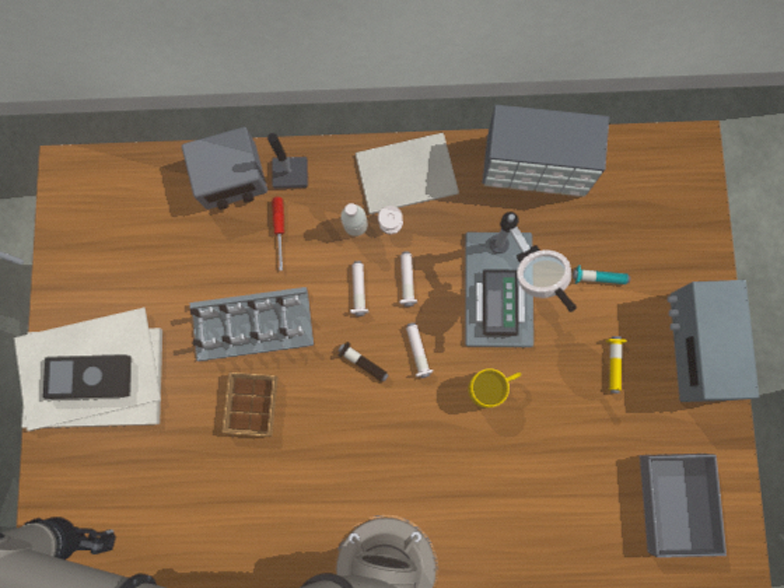

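View pics/scene0.png

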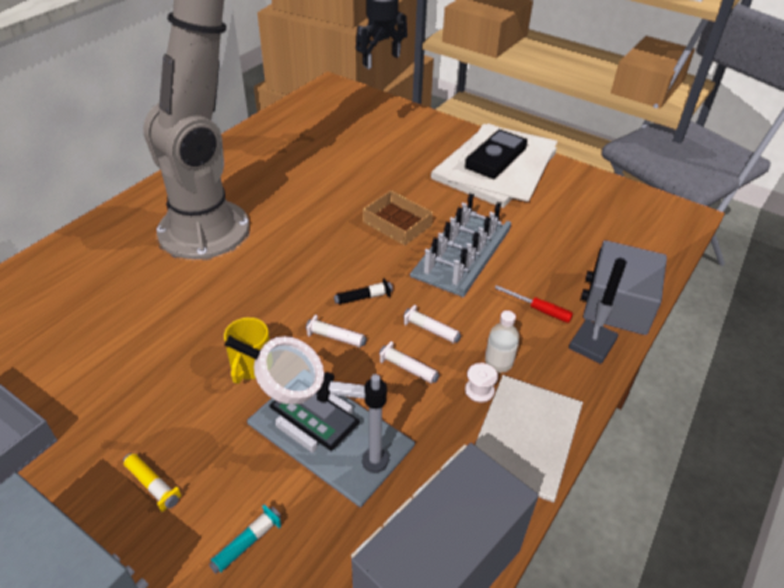

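Top view (784-wide pictures): there are three white cartridges, at (358,289), (407,280) and (418,350). The rack is at (250,325), the phone and magnifier at (500,290), the lens at (544,273) and the handle end at (572,305). The look-alikes are black (362,362), yellow (616,365) and turquoise (603,277). Next I measure.

```bash
cat > h.py <<'E'
from rig import manip, optics
import numpy as np, cv2
from scipy.spatial.transform import Rotation as Ro
def toplane(f,px,z):
    px=np.atleast_2d(px).astype(float); d=np.c_[px,np.ones(len(px))]@np.linalg.inv(f['intrinsics']).T@f['R']
    c=-f['R'].T@f['t']; return c+d*((z-c[2])/d[:,2])[:,None]
def proj(f,X):
    q=(np.atleast_2d(X)@f['R'].T+f['t'])@f['intrinsics'].T; return q[:,:2]/q[:,2:]
def tri(obs):  # [(frame,px)]
    A=[];b=[]
    for f,p in obs:
        d=(np.r_[p,1]@np.linalg.inv(f['intrinsics']).T)@f['R']; d/=np.linalg.norm(d); c=-f['R'].T@f['t']
        P=np.eye(3)-np.outer(d,d); A.append(P); b.append(P@c)
    A=np.vstack(A); b=np.hstack(b); return np.linalg.lstsq(A,b,rcond=None)[0]
def rect(f,m,z):
    ys,xs=np.nonzero(m); W=toplane(f,np.c_[xs,ys],z)[:,:2]
    (c,wh,a)=cv2.minAreaRect((W*1000).astype(np.float32)); return np.round(c,1),np.round(wh,1),round(a,1),W
def save(name,im): cv2.imwrite('pics/'+name,im[...,::-1])
E
python3 - <<'E'
from h import *
f=optics.grab_frame('top')
for t,z in [('cartridge0',.013),('rack',.01),('magnifier',.014),('lens_mid',.2),('handle',.2),('mug',.04),('solvent',.06),('chocolates',.04)]:
    for o in optics.outline_of('top',t):
        c,wh,a,W=rect(f,o['region'],z); im=f['image'][o['region']].mean(0).astype(int)
        print(t,round(o['conf'],2),o['bbox'],c,wh,a,im)
E
```

```text
cartridge0 0.76 [284.2, 178.4, 296.3, 217.1] [620.2 -65. ] [ 28.1 121.6] 88.4 [191 182 176]
cartridge0 0.73 [252.0, 183.7, 263.3, 227.8] [603.1  43.8] [ 31.2 124.6] 89.0 [191 181 175]
cartridge0 0.67 [409.0, 190.6, 451.5, 199.5] [ 615.1 -493.1] [123.4  35.4] 86.1 [ 85 142 137]
cartridge0 0.58 [239.5, 245.0, 276.7, 272.0] [438.8  39.4] [121.8  33.3] 57.0 [104  91  80]
cartridge0 0.56 [436.4, 240.3, 451.0, 282.9] [ 416.5 -508.6] [ 33.1 123. ] 80.5 [185 165  57]
cartridge0 0.51 [288.2, 230.7, 305.6, 271.6] [459.9 -83. ] [119.8  28.9] 10.9 [199 191 186]
rack 0.94 [134.0, 204.8, 226.0, 255.3] [529.9 288.6] [136.9 266.5] 6.4 [116 118 119]
rack 0.49 [245.6, 147.8, 263.4, 163.6] [760.6  54.7] [70.2 57. ] 42.8 [157 154 148]
rack 0.28 [358.9, 150.6, 411.2, 220.7] [ 653.8 -360.5] [247.6 116.4] 13.1 [156 153 149]
magnifier 0.79 [332.3, 151.3, 412.4, 249.1] [ 612.6 -309.4] [244.2 308.7] 88.3 [123 124 123]
magnifier 0.53 [134.8, 207.1, 224.6, 257.1] [531.  286.7] [137.6 268.5] 5.9 [117 118 119]
lens_mid 0.55 [370.2, 179.6, 414.4, 222.4] [ 577.  -348.5] [134.3  98.7] 63.7 [166 161 156]
handle 0.89 [368.6, 180.3, 409.4, 220.1] [ 569.7 -335.3] [122.9 100.5] 3.0 [169 165 160]
handle 0.21 [271.3, 146.7, 285.4, 164.0] [705.4 -34.7] [45.1 55.4] 88.7 [208 200 198]
mug 0.57 [334.1, 263.0, 370.4, 292.5] [ 375.3 -232.5] [81.9 93.5] 60.6 [144 122  25]
solvent 0.63 [244.5, 147.8, 263.3, 165.5] [749.7  49.6] [76.2 52.9] 17.0 [158 155 148]
solvent 0.46 [193.8, 138.7, 203.3, 172.8] [758.  219.3] [93.7 22. ] 0.1 [163  53  41]
chocolates 0.69 [157.8, 267.2, 199.3, 309.6] [350.9 283.5] [110.3 132.4] 84.0 [114  83  56]
```

```bash
cat >> h.py <<'E'
def go(p,yaw=None):
    """delta to TCP p (m), tool y axis at world angle yaw deg (mod 180), tool down. shift in current tool axes, then turn"""
    s=manip.sense(); R=Ro.from_rotvec(s['tool_rot']); M=R.as_matrix()
    d=M.T@(np.array(p)-s['tcp_pos'])*1000
    print('t',round(s['time'],2),'tcp',s['tcp_pos'].round(4),'gap',round(s['finger_gap'],4),'F',s['wrist_force'].round(1),'yang',np.degrees(np.arctan2(M[1,1],M[0,1])).round(2),'q',s['qpos'].round(2))
    print('shift',d.round(1),'norm',np.linalg.norm(d).round(1),'rows>=',int(np.ceil(np.linalg.norm(d)/62.5)))
    if yaw is not None:
        c=np.degrees(np.arctan2(M[1,1],M[0,1])); e=(yaw-c+90)%180-90; y=np.radians(c+e)
        ty=np.array([np.cos(y),np.sin(y),0]); tz=np.array([0,0,-1.]); T=np.c_[np.cross(ty,tz),ty,tz]
        print('turn',np.degrees((R.inv()*Ro.from_matrix(T)).as_rotvec()).round(2))
    return d
E
python3 - <<'E'
from h import *
go([.46,.29,.35],96.4)
E
```

```text
t 0.55 tcp [0.1247 0.5357 0.2313] gap 0.0856 F [-0.7 -0.  -0.4] yang 76.89 q [-1.38  0.31  0.01  1.51 -0.    1.32 -0.03]
shift [-382.3 -163.3 -118.7] norm 432.3 rows>= 7
turn [  0.     0.   -19.51]
```

>>> send_rows([
  [0,0,0,0,0,-60,1],
  [0,0,0,-50,-22,-14,1],
  [0,0,0,-55,-24,-9,1],
  [0,0,0,-55,-24,-9,1],
  [0,0,0,-55,-24,-9,1],
  [0,0,0,-55,-24,-9,1],
  [0,0,0,-55,-23,-9,1],
  [0,0,0,-57,-22,0,1],
  [0,0,-9.75,0,0,0,1],
  [0,0,-9.75,0,0,0,1],
])

```text
time: 1.8
tcp_pos: [0.4606, 0.2894, 0.3501]
tool_rot: [0.18, -3.136, 0.0]
wrist_force: [0.7, 0.5, -0.3]
finger_gap: 0.0856
gripper_force: 0.0
```

```bash
python3 - <<'E'
from h import *
go([.46,.29,.35],96.4)
f=optics.grab_frame('wrist'); save('w1.png',f['image'])
print(-f['R'].T@f['t'],f['R'][2],f['intrinsics'][0,0])
E
```

```text
t 1.8 tcp [0.4606 0.2894 0.3501] gap 0.0856 F [ 0.7  0.5 -0.3] yang 96.57 q [-0.78  0.27  0.25  1.29 -0.07  1.59  1.15]
shift [0.5 0.7 0.1] norm 0.9 rows>= 1
turn [-0.01 -0.01  0.17]
[0.38020033 0.28031055 0.49334416] [ 0.31272717  0.03596421 -0.94916189] 312.56702301054867
```

View pics/w1.png

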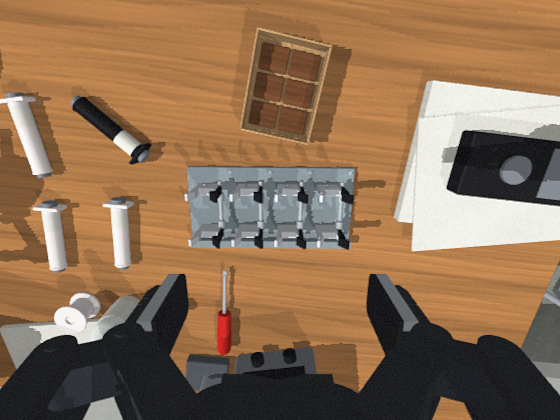

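Wrist view: rack plate corners are near (187,168), (354,168), (350,247) and (191,247). The black jaws are on the right (+y) of each pair, so rack yaw is about +6°. I fit the rack pose to the outlines.

```bash
cat > rackfit.py <<'E'
from h import *
from scipy.optimize import minimize
def box(x0,x1,y0,y1,z0,z1): return np.array([[x,y,z] for x in(x0,x1) for y in(y0,y1) for z in(z0,z1)])
B=[box(-.065,.065,-.131,.131,0,.01)]
for k in(-.093,-.031,.031,.093):
    for x in(-.034,.034):
        B+= [box(x-.005,x+.005,k-.019,k-.012,.01,.08),box(x-.005,x+.005,k+.012,k+.019,.01,.08)]
def sil(f,p,n=3):
    c,s=np.cos(p[2]),np.sin(p[2]); M=np.zeros((420*n,560*n),np.uint8)
    for b in B:
        W=np.c_[p[0]+c*b[:,0]-s*b[:,1],p[1]+s*b[:,0]+c*b[:,1],b[:,2]]
        h=cv2.convexHull(((proj(f,W)+.5)*n).astype(np.float32)); cv2.fillConvexPoly(M,np.round(h).astype(np.int32),1)
    return cv2.resize(M.astype(np.float32),(560,420),interpolation=cv2.INTER_AREA)
def fit(obs,p0):
    def cost(p): return sum(np.abs(sil(f,p)-m).sum()/m.sum() for f,m in obs)
    p=np.array(p0,float)
    for r in(1,.3):
        p=minimize(cost,p,method='Nelder-Mead',options=dict(initial_simplex=p+r*np.array([[0,0,0],[.01,0,0],[0,.01,0],[0,0,.05]]))).x
    return p,cost(p)
E
python3 - <<'E'
from rackfit import *
obs=[]
for n in('top','wrist','scene'):
    f=optics.grab_frame(n); o=optics.outline_of(n,'rack')
    o=[a for a in o if np.linalg.norm(toplane(f,np.argwhere(a['region']).mean(0)[::-1],.02)[0,:2]-[.53,.289])<.06][:1]
    if o: obs.append((f,o[0]['region'].astype(np.float32))); p,c=fit(obs[-1:],(.53,.289,.11)); print(n,o[0]['conf'],p.round(4),np.degrees(p[2]).round(2),c.round(3))
p,c=fit(obs,(.53,.289,.11)); print('all',p.round(4),np.degrees(p[2]),c)
f=optics.grab_frame('wrist')
im=cv2.resize(f['image'][130:290,130:410],None,fx=2.8,fy=2.8,interpolation=cv2.INTER_CUBIC)
ct,_=cv2.findContours((cv2.resize(sil(f,p)[130:290,130:410],None,fx=2.8,fy=2.8)>.5).astype(np.uint8),cv2.RETR_LIST,cv2.CHAIN_APPROX_NONE)
cv2.drawContours(im,ct,-1,(255,0,0),1); save('w1c.png',im)
fw=f
for o in optics.outline_of('wrist','cartridge0'):
    c,wh,a,W=rect(fw,o['region'],.013); print(o['conf'],o['bbox'],c,wh,a)
E
```

```text
top 0.71 [0.5323 0.2868 0.0894] 5.12 0.208
wrist 0.61 [0.5299 0.2858 0.1036] 5.93 0.045
scene 0.66 [0.5244 0.2957 0.1276] 7.31 0.067
all [0.5296 0.2869 0.1026] 5.8790033173660765 0.4167327
0.96 [34.4, 203.1, 67.5, 276.8] [621.4 -70.2] [ 47.8 130.7] 86.1
0.69 [67.9, 96.8, 151.3, 166.4] [439.4  34.1] [128.1  45.4] 59.2
0.67 [101.9, 199.7, 131.7, 273.1] [603.1  39.1] [ 47.4 130.9] 86.2
0.62 [0.0, 96.7, 53.8, 179.7] [458.2 -79.7] [123.2  47.9] 18.3
0.18 [183.9, 168.3, 354.3, 251.4] [531.3 285.8] [138.  268.2] 5.9
```

View pics/w1c.png

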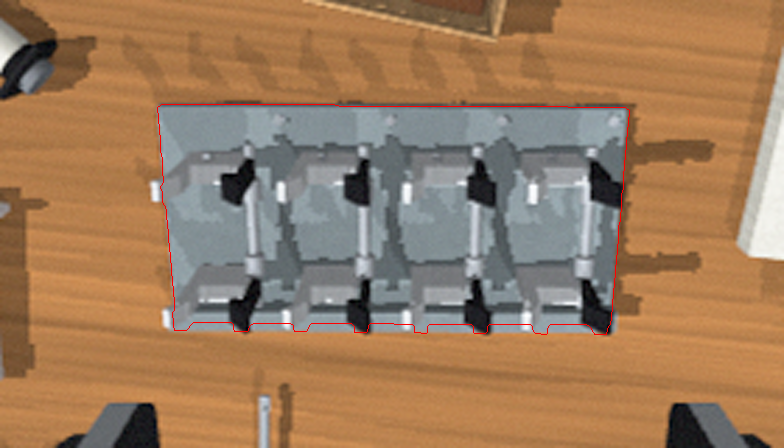

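The overlay matches the plate: rack at (0.530, 0.286), yaw 5.9°. Next, hover over cartridge B.

```bash
python3 - <<'E'
from h import *
go([.58,.042,.20],89.5)
E
```

```text
t 2.25 tcp [0.4597 0.2905 0.3503] gap 0.0853 F [ 0.1 -0.2 -0.6] yang 96.37 q [-0.78  0.27  0.25  1.29 -0.07  1.59  1.14]
shift [ -92.  -260.3  150.3] norm 314.4 rows>= 6
turn [0.   0.01 6.87]
```

>>> send_rows([
  [0,0,0,-15,-44,25,1],
  [0,0,0,-16,-44,25,1],
  [0,0,0,-16,-43,25,1],
  [0,0,0,-15,-43,25,1],
  [0,0,0,-15,-43,25,1],
  [0,0,0,-15,-43,25,1],
  [0,0,7,0,0,0,1],
  [0,0,0,0,0,0,1],
])

```text
time: 3.25
tcp_pos: [0.5802, 0.042, 0.1999]
tool_rot: [-0.016, -3.141, 0.0]
wrist_force: [0.6, 0.6, 0.4]
finger_gap: 0.0856
gripper_force: 0.0
```

```bash
cat >> h.py <<'E'
from scipy.optimize import minimize
def cyl(f,p,n=3):
    """silhouette of a cartridge: x,y,yaw"""
    c,s=np.cos(p[2]),np.sin(p[2]); M=np.zeros((420*n,560*n),np.uint8); t=np.linspace(0,2*np.pi,24)
    ring=lambda x,r:np.c_[np.full(24,x),r*np.cos(t),.013+r*np.sin(t)]
    parts=[np.vstack([ring(-.06,.012),ring(.06,.0115)]),np.vstack([ring(.05,.013),ring(.054,.013)]),
      np.array([[x,y,z] for x in(-.06,-.056) for y in(-.019,.019) for z in(0,.026)])]
    for b in parts:
        W=np.c_[p[0]+c*b[:,0]-s*b[:,1],p[1]+s*b[:,0]+c*b[:,1],b[:,2]]
        cv2.fillConvexPoly(M,np.round(cv2.convexHull(((proj(f,W)+.5)*n).astype(np.float32))).astype(np.int32),1)
    return cv2.resize(M.astype(np.float32),(560,420),interpolation=cv2.INTER_AREA)
def cart(cam,f,near):
    """fit all cartridge outlines near a point"""
    for o in optics.outline_of(cam,'cartridge0'):
        m=o['region'].astype(np.float32); c,wh,a,W=rect(f,o['region'],.013); c=np.array(c)/1000
        if np.linalg.norm(c-near)>.12: continue
        u=np.linalg.svd(W-W.mean(0),full_matrices=False)[2][0]; best=None
        for k in(1,-1):
            p=np.r_[c,np.arctan2(k*u[1],k*u[0])]
            r=minimize(lambda p:np.abs(cyl(f,p)-m).sum()/m.sum(),p,method='Nelder-Mead',options=dict(initial_simplex=p+np.array([[0,0,0],[.006,0,0],[0,.006,0],[0,0,.06]])))
            if best is None or r.fun<best.fun: best=r
        print(cam,round(o['conf'],2),'xy',best.x[:2].round(4),'yaw',np.degrees(best.x[2]).round(2),'cost',round(best.fun,3),'rgb',f['image'][o['region']].mean(0).astype(int))
E
python3 - <<'E'
from h import *
go([.60,.042,.20],89.5)
for n in('wrist','top'):
    f=optics.grab_frame(n); cart(n,f,[.603,.042])
    if n=='wrist': save('w2.png',f['image'])
E
```

```text
t 3.25 tcp [0.5802 0.042  0.1999] gap 0.0856 F [0.6 0.6 0.4] yang 89.4 q [-0.38  0.41  0.4   1.48 -0.16  1.28  1.59]
shift [-19.8   0.3  -0.1] norm 19.8 rows>= 1
turn [-0.   -0.04 -0.1 ]
wrist 0.92 xy [0.6032 0.0448] yaw 1.33 cost 0.119 rgb [222 218 216]
wrist 0.74 xy [ 0.6215 -0.065 ] yaw 1.0 cost 0.116 rgb [211 207 204]
top 0.82 xy [ 0.6209 -0.0627] yaw 0.67 cost 0.134 rgb [193 185 180]
top 0.45 xy [0.578  0.0422] yaw -0.2 cost 2.036 rgb [207 201 196]
```

View pics/w2.png

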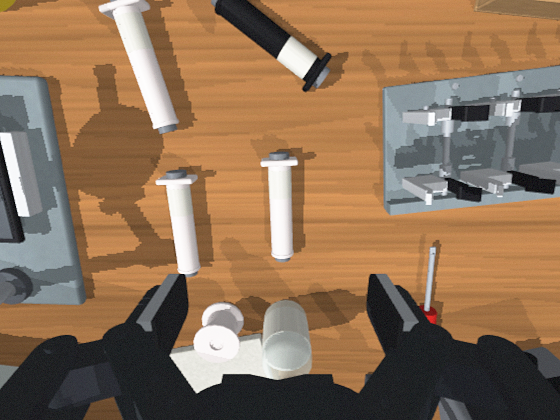

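Wrist view: cartridge B runs from (280,155) to (283,258) and the fit agrees, at (0.603, 0.045) with yaw 1.3°. Cartridge A is beside it at x≈180.

>>> send_rows([
  [0,0,-1.9,-23,3,45,1],
  [0,0,0,0,0,50,1],
  [0,0,0,0,0,50,0.6],
  [0,0,0,0,0,35,0.5],
  [0,0,0,0,0,0,0.5],
  [0,0,0,0,0,8,0.45],
  [0,0,0,0,0,5,0.45],
  [0,0,0,0,0,0,0.45],
], grip_force=90)

```text
time: 4.45
tcp_pos: [0.6037, 0.0451, 0.0081]
tool_rot: [-0.036, 3.14, 0.0]
wrist_force: [-0.9, 0.4, 0.0]
finger_gap: 0.0382
gripper_force: 0.0
```

```bash
python3 - <<'E'
from h import *
go([.6032,.0448,.003],91.3)
E
```

```text
t 4.45 tcp [0.6037 0.0451 0.0081] gap 0.0382 F [-0.9  0.4  0. ] yang 91.31 q [-0.33  0.64  0.33  1.63 -0.25  0.91  1.69]
shift [ 0.5 -0.3  5.1] norm 5.1 rows>= 1
turn [0.01 0.07 0.01]
```

>>> send_rows([
  [0,0,0,0,0,5,0.45],
  [0,0,0,0,0,0,0],
  [0,0,0,0,0,0,0],
  [0,0,0,0,0,0,0],
  [0,0,0,0,0,-20,0],
  [0,0,0,0,0,-50,0],
  [0,0,0,0,0,-60,0],
  [0,0,0,0,0,0,0],
], grip_force=90)

```text
time: 5.45
tcp_pos: [0.6078, 0.0447, 0.1384]
tool_rot: [-0.035, 3.128, 0.001]
wrist_force: [0.5, -0.5, -1.5]
finger_gap: 0.021
gripper_force: 88.3
```

```bash
python3 - <<'E'
from h import *
go([.5202,.3785,.14],95.9)
f=optics.grab_frame('wrist'); save('w3.png',f['image'])
E
```

```text
t 5.45 tcp [0.6078 0.0447 0.1384] gap 0.021 F [ 0.5 -0.5 -1.5] yang 91.29 q [-0.36  0.5   0.38  1.5  -0.2   1.16  1.65]
shift [ 80.1 335.7  -2.4] norm 345.1 rows>= 6
turn [ 0.01  0.74 -4.61]
```

View pics/w3.png

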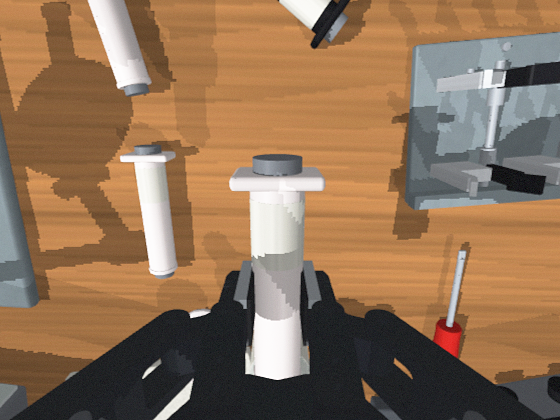

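Wrist view: the cartridge is held centred between the pads, with its flange at (277,180) towards the robot. I carry it to bay 4.

>>> send_rows([
  [0,0,0,13,56,0,0],
  [0,0,0,13,56,0,0],
  [0,0,0,13,56,0,0],
  [0,0,0,13,56,0,0],
  [0,0,0,14,56,0,0],
  [0,0,0,14,56,0,0],
  [0,0,-4.6,0,0,0,0],
  [0,0,0,0,0,0,0],
  [0,0,0,0,0,0,0],
])

```text
time: 6.62
tcp_pos: [0.516, 0.3769, 0.1311]
tool_rot: [0.156, -3.136, 0.004]
wrist_force: [0.1, -0.4, -1.2]
finger_gap: 0.0213
gripper_force: 88.5
```

```bash
python3 - <<'E'
from rackfit import *
go([.5202,.3785,.085],95.9)
f=optics.grab_frame('wrist'); save('w4.png',f['image'])
for b in optics.outline_of('wrist','rack')[:2]: print(b['conf'],b['bbox'])
E
```

```text
t 6.62 tcp [0.516  0.3769 0.1311] gap 0.0213 F [ 0.1 -0.4 -1.2] yang 95.68 q [-0.84  0.57  0.28  1.4  -0.16  1.2   1.13]
shift [-4.4  1.3 46.1] norm 46.3 rows>= 1
turn [-0.13 -0.08 -0.22]
0.61 [0.0, 133.2, 329.5, 298.8]
```

View pics/w4.png

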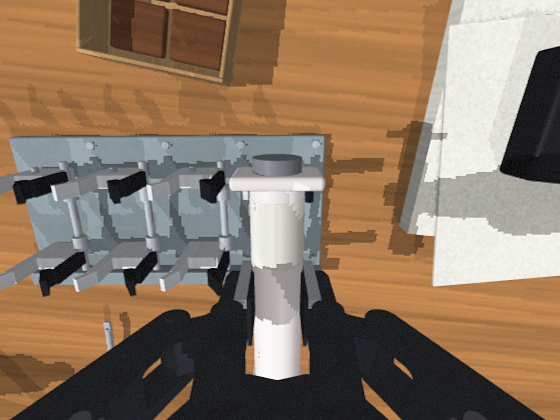

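>>> send_rows([
  [0,0,-0.2,-4.4,1.3,46,0],
  [0,0,0,0,0,0,0],
  [0,0,0,0,0,0,0],
], grip_force=110)

```text
time: 7.1
tcp_pos: [0.5206, 0.3805, 0.0873]
tool_rot: [-0.165, 3.136, 0.001]
wrist_force: [0.0, 0.3, -0.4]
finger_gap: 0.0204
gripper_force: 109.6
```

```bash
python3 - <<'E'
from rackfit import *
go([.5202,.3785,.045],95.9)
E
```

```text
t 7.1 tcp [0.5206 0.3805 0.0873] gap 0.0204 F [ 0.   0.3 -0.4] yang 96.03 q [-0.83  0.62  0.27  1.43 -0.17  1.11  1.15]
shift [ 0.6 -2.  42.3] norm 42.3 rows>= 1
turn [0.02 0.06 0.13]
```

>>> send_rows([
  [0,0,0,0,-1.5,8,0],
  [0,0,0,0,0,6,0],
  [0,0,0,0,0,5,0],
  [0,0,0,0,0,5,0],
])

```text
time: 7.6
tcp_pos: [0.5212, 0.3775, 0.0635]
tool_rot: [-0.166, 3.136, -0.004]
wrist_force: [-0.2, -4.0, 6.0]
finger_gap: 0.0203
gripper_force: 111.0
```

>>> send_rows([
  [0,0,0,0,0,5,0],
  [0,0,0,0,0,5,0],
  [0,0,0,0,0,5,0],
  [0,0,0,0,0,3,0],
  [0,0,0,0,0,0,0],
])

```text
time: 8.22
tcp_pos: [0.5201, 0.3803, 0.0445]
tool_rot: [-0.169, 3.136, 0.002]
wrist_force: [0.1, -1.6, 2.0]
finger_gap: 0.0205
gripper_force: 110.9
```

>>> send_rows([
  [0,0,0,0,0,2,0],
  [0,0,0,0,0,2,0],
  [0,0,0,0,0,0,0],
])

```text
time: 8.6
tcp_pos: [0.5201, 0.3804, 0.0442]
tool_rot: [-0.169, 3.136, 0.004]
wrist_force: [-5.4, -5.1, 16.9]
finger_gap: 0.0204
gripper_force: 112.9
```

```bash
python3 - <<'E'
from h import *
go([.5202,.3785,.045],95.9)
f=optics.grab_frame('scene')
p=proj(f,[[.525,.33,.06]])[0].astype(int);x,y=p; c=f['image'][max(y-60,0):y+60,x-75:x+75]
a=cv2.resize(c,None,fx=2.6,fy=2.6,interpolation=cv2.INTER_CUBIC)
w=optics.grab_frame('wrist')['image'][90:390,130:430]
save('s1.png',np.hstack([a,cv2.resize(w,(a.shape[0],a.shape[0]))]))
E
```

```text
t 8.6 tcp [0.5201 0.3804 0.0442] gap 0.0204 F [-5.4 -5.1 16.9] yang 96.17 q [-0.83  0.66  0.26  1.48 -0.19  1.03  1.16]
shift [ 0.1 -1.9 -0.8] norm 2.0 rows>= 1
turn [0.13 0.05 0.27]
```

View pics/s1.png

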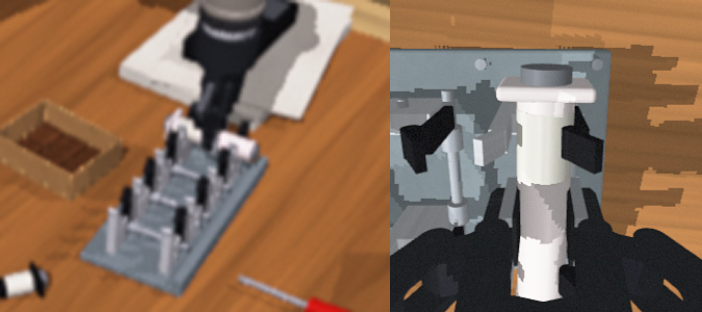

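Right panel: the barrel sits between both prongs below the jaw noses. The force rises stiffly at 55 mm axis height, so it is seated. I release and go for cartridge A.

>>> send_rows([
  [0,0,0,0,0,-3,0],
  [0,0,0,0,0,0,0.5],
  [0,0,0,0,0,0,0.5],
  [0,0,0,0,0,0,0.5],
  [0,0,0,0,0,-40,0.5],
  [0,0,0,0,0,-60,0.5],
  [0,0,0,0,0,-40,0.5],
], grip_force=90)

```text
time: 9.57
tcp_pos: [0.5209, 0.3801, 0.1863]
tool_rot: [-0.167, 3.134, 0.004]
wrist_force: [-0.1, 0.3, -0.3]
finger_gap: 0.0424
gripper_force: 0.0
```

```bash
python3 - <<'E'
from h import *
go([.60,-.065,.19],91)
f=optics.grab_frame('wrist')
for o in optics.outline_of('wrist','cartridge0'):
    c=rect(f,o['region'],.055); print(o['conf'],o['bbox'],c[:3])
E
```

```text
t 9.57 tcp [0.5209 0.3801 0.1863] gap 0.0424 F [-0.1  0.3 -0.3] yang 96.1 q [-0.84  0.54  0.29  1.31 -0.15  1.31  1.13]
shift [ -31.4 -451.    -4.6] norm 452.1 rows>= 8
turn [0.13 0.17 5.1 ]
0.96 [251.9, 129.4, 298.2, 267.6] (array([520.6, 376.5]), array([127.1,  39.5]), 4.6)
```

>>> send_rows([
  [0,0,0,-4,-56,-1,0.8],
  [0,0,0,-4,-56,-1,0.8],
  [0,0,0,-4,-57,-1,1],
  [0,0,0,-4,-57,0,1],
  [0,0,0,-4,-57,0,1],
  [0,0,0,-4,-56,0,1],
  [0,0,0,-4,-56,0,1],
  [0,0,0,-4,-56,0,1],
  [0,0.2,5.1,0,0,0,1],
  [0,0,0,0,0,0,1],
])

```text
time: 10.92
tcp_pos: [0.5994, -0.0659, 0.1851]
tool_rot: [0.027, -3.136, -0.001]
wrist_force: [0.0, 0.7, -0.0]
finger_gap: 0.0851
gripper_force: 0.0
```

```bash
python3 - <<'E'
from h import *
f=optics.grab_frame('wrist'); cart('wrist',f,[.62,-.065])
go([.6212,-.0645,.003],91)
E
```

```text
wrist 0.65 xy [ 0.621  -0.0644] yaw 1.39 cost 0.103 rgb [227 223 221]
t 11.03 tcp [ 0.5996 -0.0641  0.1854] gap 0.0854 F [-0.1  0.2 -0.6] yang 91.19 q [-0.22  0.47  0.44  1.44 -0.2   1.28  1.83]
shift [-22.5  -1.1 182.3] norm 183.7 rows>= 3
turn [ 0.06 -0.27  0.19]
```

>>> send_rows([
  [0,0,-0.2,-21.5,-0.5,42,1],
  [0,0,0,0,0,50,0.8],
  [0,0,0,0,0,50,0.6],
  [0,0,0,0,0,30,0.5],
  [0,0,0,0,0,0,0.45],
  [0,0,0,0,0,0,0.45],
])

```text
time: 11.78
tcp_pos: [0.622, -0.0651, 0.0156]
tool_rot: [0.036, -3.141, 0.0]
wrist_force: [-0.3, -0.4, 0.0]
finger_gap: 0.0387
gripper_force: 0.0
```

```bash
python3 - <<'E'
from h import *
for i in range(3): go([.6212,-.0645,.003],91.3); optics.grab_frame('top')
E
```

```text
t 11.78 tcp [ 0.622  -0.0651  0.0156] gap 0.0387 F [-0.3 -0.4  0. ] yang 91.31 q [-0.18  0.68  0.38  1.56 -0.29  0.96  1.89]
shift [ 0.8  0.7 12.6] norm 12.7 rows>= 1
turn [-0.01 -0.05  0.01]
t 11.82 tcp [ 0.6225 -0.0655  0.0163] gap 0.0381 F [ 0.4  0.5 -0.7] yang 91.28 q [-0.18  0.68  0.38  1.56 -0.29  0.96  1.89]
shift [ 1.3  1.1 13.3] norm 13.4 rows>= 1
turn [-0.02  0.03 -0.02]
t 11.88 tcp [ 0.6226 -0.0658  0.0165] gap 0.0383 F [ 0.  -0.2 -0.5] yang 91.26 q [-0.18  0.68  0.38  1.56 -0.29  0.96  1.89]
shift [ 1.4  1.3 13.5] norm 13.7 rows>= 1
turn [-0.03  0.05 -0.04]
```

>>> send_rows([
  [0,0,0,1,1,12,0.45],
  [0,0,0,0,0,1,0],
  [0,0,0,0,0,0,0],
  [0,0,0,0,0,0,0],
  [0,0,0,0,0,-25,0],
  [0,0,0,0,0,-55,0],
  [0,0,0,0,0,-55,0],
  [0,0,0,0,0,0,0],
], grip_force=110)

```text
time: 12.92
tcp_pos: [0.6243, -0.0661, 0.1423]
tool_rot: [-0.032, 3.132, -0.003]
wrist_force: [-0.6, 0.6, -0.7]
finger_gap: 0.0205
gripper_force: 107.9
```

```bash
python3 - <<'E'
from h import *
go([.5266,.3168,.14],95.9)
E
```

```text
t 12.93 tcp [ 0.6243 -0.0661  0.1423] gap 0.0205 F [-0.6  0.6 -0.7] yang 91.19 q [-0.2   0.54  0.43  1.44 -0.23  1.2   1.85]
shift [ 89.7 384.8   0.8] norm 395.2 rows>= 7
turn [-0.13  0.51 -4.71]
```

>>> send_rows([
  [0,0,0,12,55,0,0],
  [0,0,0,13,55,0,0],
  [0,0,0,13,55,0,0],
  [0,0,0,13,55,0,0],
  [0,0,0,13,55,0,0],
  [0,0,0,13,55,0,0],
  [0,0,0,13,55,0,0],
  [0,0,-4.7,0,0,0,0],
  [0,0,0,0,0,0,0],
  [0,0,0,0,0,0,0],
])

```text
time: 14.18
tcp_pos: [0.5224, 0.3162, 0.1358]
tool_rot: [0.155, -3.134, 0.003]
wrist_force: [-0.1, -0.6, 0.0]
finger_gap: 0.0206
gripper_force: 108.1
```

```bash
python3 - <<'E'
from h import *
go([.5266,.3168,.086],95.9)
E
```

```text
t 14.18 tcp [0.5224 0.3162 0.1358] gap 0.0206 F [-0.1 -0.6  0. ] yang 95.68 q [-0.79  0.51  0.33  1.48 -0.17  1.18  1.23]
shift [-4.4  0.2 49.8] norm 50.0 rows>= 1
turn [-0.08 -0.25 -0.22]
```

>>> send_rows([
  [0,-0.2,-0.2,-4,0,50,0],
  [0,0,0,0,0,0,0],
  [0,0,0,0,0,0,0],
])

```text
time: 14.55
tcp_pos: [0.5267, 0.3179, 0.0874]
tool_rot: [-0.164, 3.136, 0.001]
wrist_force: [-0.1, 0.4, -0.8]
finger_gap: 0.0207
gripper_force: 108.1
```

```bash
python3 - <<'E'
from h import *
go([.5266,.3168,.042],95.9)
f=optics.grab_frame('wrist')
save('w5.png',f['image'])
E
```

```text
t 14.55 tcp [0.5267 0.3179 0.0874] gap 0.0207 F [-0.1  0.4 -0.8] yang 95.99 q [-0.78  0.56  0.31  1.53 -0.19  1.08  1.25]
shift [ 0.3 -1.1 45.4] norm 45.4 rows>= 1
turn [0.02 0.06 0.09]
```

View pics/w5.png

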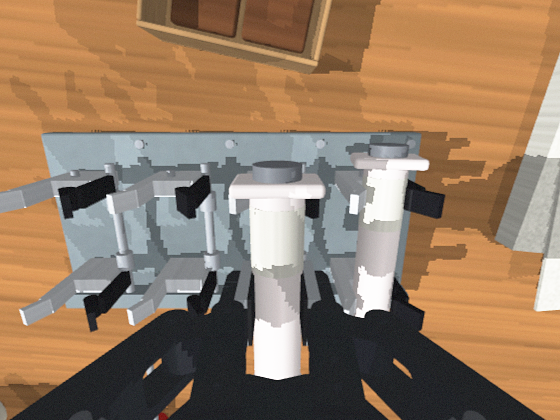

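Wrist view: the first cartridge sits low in bay 4 at (380,230). The held one is over bay 3. I press it down.

>>> send_rows([
  [0,0,0,0,-1,9,0],
  [0,0,0,0,0,7,0],
  [0,0,0,0,0,5,0],
  [0,0,0,0,0,5,0],
  [0,0,0,0,0,5,0],
  [0,0,0,0,0,5,0],
  [0,0,0,0,0,5,0],
  [0,0,0,0,0,2,0],
  [0,0,0,0,0,0,0],
])

```text
time: 15.72
tcp_pos: [0.5248, 0.3181, 0.0428]
tool_rot: [0.168, -3.135, -0.0]
wrist_force: [-0.7, -1.5, -2.0]
finger_gap: 0.0206
gripper_force: 108.3
```

>>> send_rows([
  [0,0,0,0,0,2,0],
  [0,0,0,0,0,2,0],
  [0,0,0,0,0,0,0],
])

```text
time: 16.1
tcp_pos: [0.5249, 0.3181, 0.0425]
tool_rot: [0.168, -3.135, -0.002]
wrist_force: [-7.5, -5.2, 15.1]
finger_gap: 0.0208
gripper_force: 110.2
```

>>> send_rows([
  [0,0,0,0,0,-3,0],
  [0,0,0,0,0,0,0.5],
  [0,0,0,0,0,0,0.5],
  [0,0,0,0,0,0,0.5],
  [0,0,0,0,0,-40,0.5],
  [0,0,0,0,0,-60,0.5],
  [0,0,0,0,0,-50,0.5],
])

```text
time: 16.98
tcp_pos: [0.5265, 0.318, 0.1948]
tool_rot: [-0.167, 3.135, 0.002]
wrist_force: [1.6, 1.0, -0.2]
finger_gap: 0.0429
gripper_force: 0.0
```

```bash
python3 - <<'E'
from h import *
go([.44,-.08,.2],101)
f=optics.grab_frame('wrist')
for o in optics.outline_of('wrist','cartridge0'):
    c=rect(f,o['region'],.055); print(o['conf'],o['bbox'],c[:3])
f=optics.grab_frame('top'); cart('top',f,[.46,-.083])
E
```

```text
t 16.98 tcp [0.5265 0.318  0.1948] gap 0.0429 F [ 1.6  1.  -0.2] yang 96.1 q [-0.79  0.47  0.34  1.39 -0.16  1.3   1.23]
shift [ 128.3 -386.5   -5.9] norm 407.3 rows>= 7
turn [ 0.07  0.12 -4.9 ]
0.89 [0.0, 56.3, 59.9, 123.2] (array([457.6,  96.7]), array([53.3, 38.7]), 65.2)
0.61 [322.7, 132.9, 369.3, 265.2] (array([519.8, 382.2]), array([127.1,  39.9]), 8.9)
0.58 [255.3, 130.6, 296.6, 264.7] (array([529.1, 317.7]), array([127.2,  37.4]), 6.1)
top 0.73 xy [ 0.4618 -0.0805] yaw 13.42 cost 0.147 rgb [196 187 182]
```

>>> send_rows([
  [0,0,0,18,-55,-1,0.8],
  [0,0,0,18,-55,-1,0.8],
  [0,0,0,18,-55,-1,1],
  [0,0,0,18,-55,-1,1],
  [0,0,0,18,-55,-1,1],
  [0,0,0,18,-56,-1,1],
  [0,0,0,20,-56,0,1],
  [0,0,-7.5,0,0,0,1],
  [0,0,0,0,0,0,1],
])

```text
time: 18.3
tcp_pos: [0.4385, -0.0809, 0.1969]
tool_rot: [0.367, -3.117, -0.002]
wrist_force: [-0.2, 0.1, 0.0]
finger_gap: 0.0853
gripper_force: 0.0
```

```bash
python3 - <<'E'
from h import *
f=optics.grab_frame('wrist'); cart('wrist',f,[.46,-.08])
go([.4618,-.081,.003],103)
E
```

```text
wrist 0.58 xy [ 0.4594 -0.083 ] yaw 13.6 cost 0.095 rgb [227 224 222]
t 18.4 tcp [ 0.4393 -0.0798  0.1973] gap 0.0852 F [ 1.1  0.7 -0.5] yang 103.58 q [-0.35  0.13  0.54  1.85 -0.07  1.19  2.03]
shift [-22.1  -6.6 194.3] norm 195.6 rows>= 4
turn [ 0.06 -0.12  0.58]
```

>>> send_rows([
  [0,0,0,-19,-7.8,45,1],
  [0,0,0,0,0,50,0.8],
  [0,0,0,0,0,50,0.6],
  [0,0,0,0,0,36,0.5],
  [0,0,0,0,0,0,0.45],
  [0,0,0,0,0,0,0.45],
])

```text
time: 19.15
tcp_pos: [0.4613, -0.0836, 0.0183]
tool_rot: [-0.373, 3.118, -0.0]
wrist_force: [0.7, -0.6, 0.7]
finger_gap: 0.0382
gripper_force: 0.0
```

```bash
python3 - <<'E'
from h import *
go([.4594,-.083,.003],103.6)
E
```

```text
t 19.15 tcp [ 0.4613 -0.0836  0.0183] gap 0.0382 F [ 0.7 -0.6  0.7] yang 103.64 q [-0.25  0.42  0.49  2.01 -0.28  0.77  2.21]
shift [ 1.7  1.1 15.3] norm 15.4 rows>= 1
turn [-0.03  0.09  0.04]
```

>>> send_rows([
  [0,0,0,1.5,1,14,0.45],
  [0,0,0,0,0,1,0],
  [0,0,0,0,0,0,0],
  [0,0,0,0,0,0,0],
  [0,0,0,0,0,-25,0],
  [0,0,0,0,0,-55,0],
  [0,0,0,0,0,-55,0],
  [0,0,0,0,0,0,0],
], grip_force=110)

```text
time: 20.15
tcp_pos: [0.4625, -0.0844, 0.1418]
tool_rot: [-0.37, 3.108, -0.003]
wrist_force: [-0.3, -0.3, -1.8]
finger_gap: 0.0204
gripper_force: 107.9
```

```bash
python3 - <<'E'
from h import *
go([.5330,.2552,.14],95.9)
E
```

```text
t 20.15 tcp [ 0.4625 -0.0844  0.1418] gap 0.0204 F [-0.3 -0.3 -1.8] yang 103.59 q [-0.33  0.23  0.56  1.88 -0.15  1.05  2.1 ]
shift [-148.3  313.5    2.5] norm 346.8 rows>= 6
turn [-0.13  0.64  7.69]
```

>>> send_rows([
  [0,0,0,-24,52,0,0],
  [0,0,0,-24,52,0,0],
  [0,0,0,-25,52,0,0],
  [0,0,0,-25,52,0,0],
  [0,0,0,-25,52,0,0],
  [0,0,0,-25,53,0,0],
  [0,0,7.7,0,0,0,0],
  [0,0,0,0,0,0,0],
  [0,0,0,0,0,0,0],
])

```text
time: 21.28
tcp_pos: [0.5285, 0.2539, 0.1366]
tool_rot: [0.161, -3.136, 0.002]
wrist_force: [0.4, -0.1, -0.6]
finger_gap: 0.0209
gripper_force: 108.1
```

```bash
python3 - <<'E'
from h import *
go([.5330,.2552,.086],95.9)
E
```

```text
t 21.27 tcp [0.5285 0.2539 0.1366] gap 0.0209 F [ 0.4 -0.1 -0.6] yang 95.87 q [-0.77  0.47  0.42  1.56 -0.2   1.15  1.36]
shift [-4.7  0.9 50.6] norm 50.8 rows>= 1
turn [-0.07 -0.08 -0.03]
```

>>> send_rows([
  [0,0,0,-4.5,0.5,50,0],
  [0,0,0,0,0,0,0],
  [0,0,0,0,0,0,0],
])

```text
time: 21.65
tcp_pos: [0.5337, 0.256, 0.0885]
tool_rot: [-0.16, 3.137, 0.001]
wrist_force: [1.1, -0.5, -0.6]
finger_gap: 0.0205
gripper_force: 108.1
```

```bash
python3 - <<'E'
from h import *
go([.5330,.2552,.042],95.9)
E
```

```text
t 21.65 tcp [0.5337 0.256  0.0885] gap 0.0205 F [ 1.1 -0.5 -0.6] yang 95.85 q [-0.76  0.53  0.41  1.6  -0.23  1.06  1.38]
shift [ 0.9 -0.7 46.5] norm 46.5 rows>= 1
turn [ 0.02  0.06 -0.05]
```

>>> send_rows([
  [0,0,0,0.5,-0.7,10,0],
  [0,0,0,0,0,7,0],
  [0,0,0,0,0,5,0],
  [0,0,0,0,0,5,0],
  [0,0,0,0,0,5,0],
  [0,0,0,0,0,5,0],
  [0,0,0,0,0,5,0],
  [0,0,0,0,0,2,0],
  [0,0,0,0,0,0,0],
])

```text
time: 22.78
tcp_pos: [0.5327, 0.2566, 0.0446]
tool_rot: [0.162, -3.137, -0.002]
wrist_force: [-0.2, -3.1, 6.9]
finger_gap: 0.02
gripper_force: 110.1
```

>>> send_rows([
  [0,0,0,0,0,2,0],
  [0,0,0,0,0,2,0],
  [0,0,0,0,0,0,0],
])

```text
time: 23.15
tcp_pos: [0.5329, 0.2566, 0.0443]
tool_rot: [0.162, -3.137, -0.004]
wrist_force: [-7.5, -6.4, 26.7]
finger_gap: 0.0207
gripper_force: 112.3
```

Seated (stiff at the same height). I release, rise and check the rack and the desk.

>>> send_rows([
  [0,0,0,0,0,-3,0],
  [0,0,0,0,0,-1,0.5],
  [0,0,0,0,0,0,0.5],
  [0,0,0,0,0,0,0.5],
  [0,0,0,0,0,-40,0.5],
  [0,0,0,0,0,-60,0.5],
  [0,0,0,0,0,-60,0.5],
  [0,0,0,30,0,-40,0.5],
  [0,0,0,0,0,0,0.5],
])

```text
time: 24.28
tcp_pos: [0.5035, 0.2544, 0.2475]
tool_rot: [-0.164, 3.131, 0.008]
wrist_force: [0.1, -0.4, -0.1]
finger_gap: 0.0431
gripper_force: 0.0
```

```bash
python3 - <<'E'
from h import *
go([.5330,.2552,.24],95.9)
f=optics.grab_frame('wrist'); a=f['image'][60:330,100:460]
g=optics.grab_frame('scene'); x,y=proj(g,[[.525,.29,.06]])[0].astype(int)
b=cv2.resize(g['image'][y-60:y+60,x-75:x+75],(360,288),interpolation=cv2.INTER_CUBIC)
save('chk.png',np.hstack([cv2.resize(a,(384,288)),b]))
f=optics.grab_frame('top')
for t,z in [('cartridge0',.055),('lens_mid',.2),('handle',.2),('mag_arm',.2),('magnifier',.014)]:
  for cam in('top','scene'):
    F=optics.grab_frame(cam)
    for o in optics.outline_of(cam,t):
        if o['conf']>.3: c=rect(F,o['region'],z); print(cam,t,round(o['conf'],2),o['bbox'],c[:3],F['image'][o['region']].mean(0).astype(int))
E
```

```text
t 24.27 tcp [0.5035 0.2544 0.2475] gap 0.0431 F [ 0.1 -0.4 -0.1] yang 96.0 q [-0.82  0.34  0.44  1.46 -0.15  1.36  1.31]
shift [-29.4  -2.4   7.7] norm 30.4 rows>= 1
turn [0.28 0.37 0.1 ]
top cartridge0 0.73 [407.6, 189.1, 448.4, 202.2] (array([ 606.4, -483.7]), array([117.4,  31.2]), 84.1) [ 86 143 139]
top cartridge0 0.67 [437.6, 242.5, 446.3, 279.1] (array([ 413. , -498.6]), array([ 26.6, 113.3]), 85.6) [190 169  55]
top cartridge0 0.53 [243.2, 249.0, 278.5, 269.9] (array([432.7,  35.8]), array([113.8,  22.5]), 56.0) [101  89  79]
top cartridge0 0.5 [177.8, 208.6, 192.1, 249.1] (array([535.4, 256.8]), array([118.2,  22. ]), 3.9) [198 193 188]
top cartridge0 0.47 [337.6, 261.3, 372.5, 290.4] (array([ 369.8, -236.4]), array([97.7, 78.9]), 77.5) [144 121  23]
scene cartridge0 0.87 [150.8, 363.1, 200.6, 406.7] (array([ 629.8, -504.6]), array([120.2,  37.2]), 86.2) [ 71 148 149]
scene cartridge0 0.85 [308.5, 161.6, 345.4, 183.8] (array([529.7, 263.6]), array([126. ,  38.2]), 2.6) [216 206 208]
scene cartridge0 0.84 [236.8, 199.8, 282.8, 219.2] (array([456.7,   9.5]), array([123.4,  46.
[... 939 characters left out ...]
 181]
scene handle 0.4 [159.5, 239.3, 275.8, 293.9] (array([ 575.1, -308.5]), array([275.2, 111.6]), 6.8) [163 157 158]
top mag_arm 0.72 [360.0, 149.3, 410.7, 221.5] (array([ 611.7, -328. ]), array([228.9, 103.7]), 15.3) [152 146 142]
scene mag_arm 0.93 [160.1, 238.0, 274.1, 293.5] (array([ 574.9, -307.5]), array([278.8, 111.7]), 6.7) [162 155 156]
scene mag_arm 0.52 [297.0, 138.9, 364.4, 212.6] (array([619.4, 115.1]), array([115.1, 279.9]), 6.6) [112 114 121]
top magnifier 0.91 [332.8, 154.0, 414.4, 248.5] (array([ 614. , -312.7]), array([242.5, 306. ]), 88.8) [122 124 124]
scene magnifier 0.86 [161.5, 240.4, 295.8, 359.2] (array([ 509.8, -228.7]), array([228.1, 432.9]), 87.4) [126 127 131]
```

View pics/chk.png

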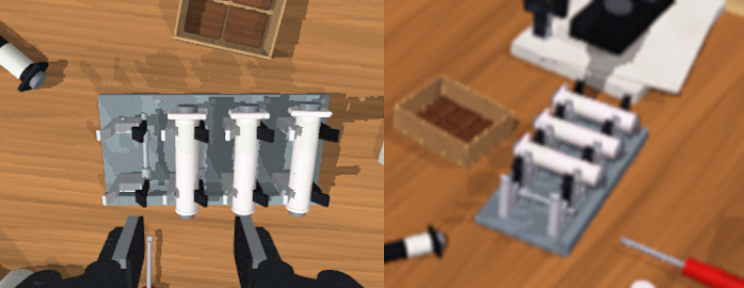

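All three cartridges are parallel and down in bays 2–4, and no white ones are left on the desk. Next is the magnifier.

```bash
python3 - <<'E'
from h import *
go([.48,-.30,.40],90)
E
```

```text
t 25.43 tcp [0.5028 0.2528 0.2435] gap 0.0423 F [ 0.4  0.3 -0.3] yang 95.9 q [-0.82  0.35  0.44  1.47 -0.15  1.36  1.31]
shift [  79.5 -547.5 -156.6] norm 575.0 rows>= 10
turn [0.01 0.01 5.9 ]
```

>>> send_rows([
  [0,0,0,8,-55,-20,0.5],
  [0,0,0,8,-55,-20,0.5],
  [0,0,0,8,-55,-20,0.5],
  [0,0,0,8,-55,-20,0.5],
  [0,0,0,8,-55,-20,0.5],
  [0,0,0,8,-55,-20,0.5],
  [0,0,0,8,-55,-18,0.5],
  [0,0,0,8,-55,-18,0.5],
  [0,0,0,8,-55,0,0.5],
  [0,0,5.9,8,-55,0,0.5],
])

```text
time: 26.68
tcp_pos: [0.4798, -0.3041, 0.3999]
tool_rot: [0.003, 3.14, -0.0]
wrist_force: [0.2, -0.3, 0.6]
finger_gap: 0.0426
gripper_force: 0.0
```

>>> send_rows([
  [0,0,0,0,0,0,0.5],
  [0,0,0,0,0,0,0.5],
])

```text
time: 26.92
tcp_pos: [0.4799, -0.3023, 0.3992]
tool_rot: [0.0, -3.142, -0.002]
wrist_force: [0.1, 0.5, -0.6]
finger_gap: 0.0429
gripper_force: 0.0
```

```bash
python3 - <<'E'
from h import *
go([.48,-.30,.40],90)
f=optics.grab_frame('wrist'); save('m1.png',cv2.resize(f['image'],(784,588),interpolation=cv2.INTER_CUBIC))
E
```

```text
t 26.93 tcp [ 0.4799 -0.3023  0.3992] gap 0.0429 F [ 0.1  0.5 -0.6] yang 90.01 q [ 0.04  0.39  0.8   1.1  -0.28  1.76  2.32]
shift [-0.1  2.3 -0.8] norm 2.4 rows>= 1
turn [ 0.06 -0.    0.01]
```

View pics/m1.png

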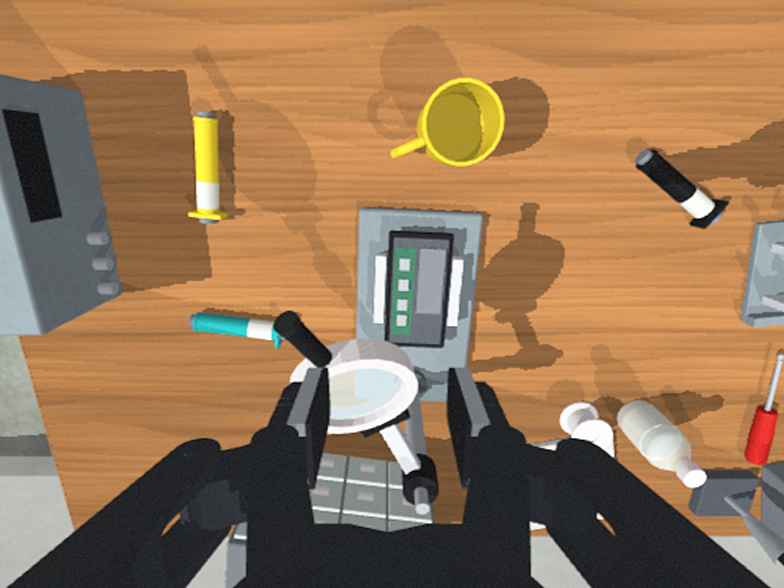

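Wrist view: phone corners are at about (392,231), (453,234), (444,347) and (386,344), and the base's near edge runs from (360,207) to (488,212). The handle tip is at (288,320), meeting the lens ring at (325,358), and the post top is at (421,500). The handle is raised.

```bash
python3 - <<'E'
from h import *
w=optics.grab_frame('wrist');t=optics.grab_frame('top');s=optics.grab_frame('scene')
k=1/1.4
ph=toplane(w,np.array([[390,231],[454,234],[445,347],[385,344]])*k,.037); print('phone',ph.mean(0).round(4),np.round(ph*1000))
print('base',np.round(toplane(w,np.array([[360,207],[488,212],[357,345],[474,380]])*k,.014)*1000))
print('base top',np.round(toplane(t,np.array([[466,234],[467,345],[533,347]])*k,.014)*1000))
o=lambda a,b,c:[(w,np.array(a)*k),(t,np.array(b)*k),(s,np.array(c)*k)]
for n,a in dict(tip=o((287,319),(573,307),(228,343)),root=o((325,358),(559,292),(258,351)),lens=o((357,387),(544,273),(290,370)),post=o((422,497),(511,216),(375,381))).items():
    X=tri(a); print(n,X.round(4),[ (proj(f,X)[0]-p).round(1) for f,p in a])
b=lambda f,x,y,ww,hh,z:cv2.resize(f['image'][y:y+hh,x:x+ww],None,fx=z,fy=z,interpolation=cv2.INTER_CUBIC)
save('m2.png',np.hstack([b(t,320,140,100,120,4),b(s,150,215,100,120,4)]))
E
```

```text
phone [ 0.5564 -0.2635  0.037 ] [[ 483. -298.   37.]
 [ 487. -224.   37.]
 [ 630. -228.   37.]
 [ 626. -304.   37.]]
base [[ 459. -334.   14.]
 [ 464. -181.   14.]
 [ 638. -341.   14.]
 [ 689. -183.   14.]]
base top [[ 718. -199.   14.]
 [ 467. -190.   14.]
 [ 458. -334.   14.]]
tip [ 0.5026 -0.3683  0.2751] [array([-1.5,  1.1]), array([-0.5,  0.4]), array([0.1, 0.1])]
root [ 0.5362 -0.3467  0.2608] [array([-1.3, -0.3]), array([-0.8, -0.4]), array([-0.5, -0. ])]
lens [ 0.5783 -0.3273  0.2291] [array([-1.5,  0.4]), array([-0.5,  0.2]), array([ 0.2, -0.1])]
post [ 0.6917 -0.2708  0.2283] [array([-0.8,  2. ]), array([-0.3,  1.2]), array([0.6, 0.4])]
```

View pics/m2.png

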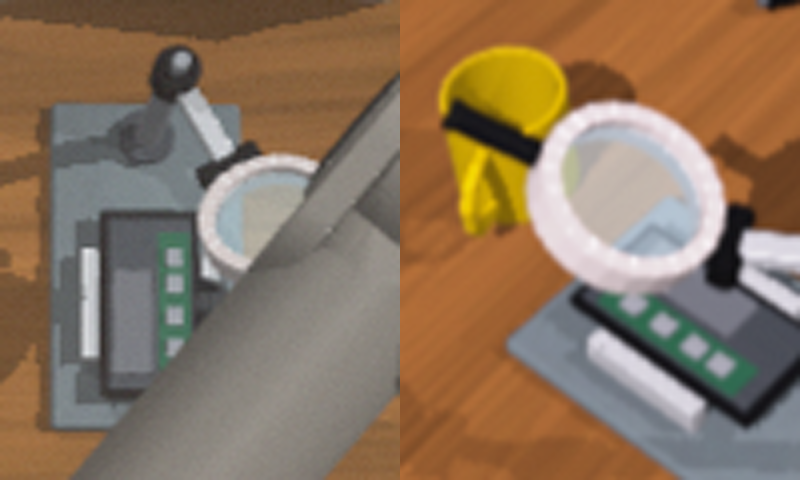

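```bash
python3 - <<'E'
from h import *
go([.517,-.3592,.31],117.5)
E
```

```text
t 27.12 tcp [ 0.4806 -0.3008  0.3996] gap 0.0424 F [0.3 0.5 0.6] yang 90.2 q [ 0.04  0.39  0.8   1.1  -0.28  1.76  2.32]
shift [-36.1 -58.6  89.6] norm 113.0 rows>= 2
turn [  0.04   0.06 -27.3 ]
```

>>> send_rows([
  [0,0,0,-18,-29,30,0.5],
  [0,0,0,-18,-29,30,0.5],
  [0,0,-9.1,0,0,0,0.5],
  [0,0,-9.1,0,0,0,0.5],
  [0,0,-9.1,0,0,0,0.5],
  [0,0,0,0,0,0,0.5],
  [0,0,0,0,0,0,0.5],
], grip_force=20)

```text
time: 28.0
tcp_pos: [0.5161, -0.3598, 0.3396]
tool_rot: [-0.74, 3.053, 0.0]
wrist_force: [0.5, 0.5, 0.8]
finger_gap: 0.0425
gripper_force: 0.0
```

```bash
python3 - <<'E'
from h import *
go([.517,-.3592,.249],117.5)
f=optics.grab_frame('wrist'); save('m3.png',f['image'])
E
```

```text
t 28.0 tcp [ 0.5161 -0.3598  0.3396] gap 0.0425 F [0.5 0.5 0.8] yang 117.24 q [ 0.21  0.51  0.68  1.05 -0.32  1.67  2.84]
shift [-1.   0.1 90.6] norm 90.6 rows>= 2
turn [ 0.01  0.03 -0.26]
```

View pics/m3.png

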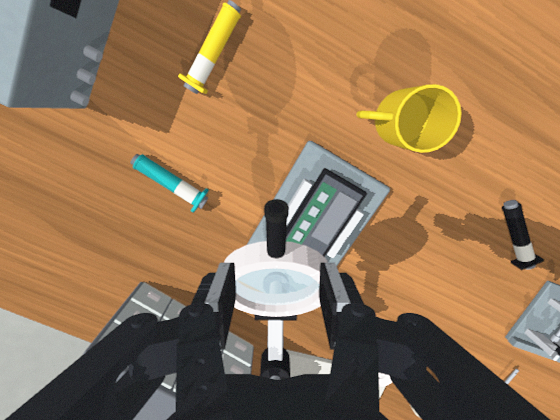

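Wrist view: the handle is upright at column 276 and centred between the fingers. I lower onto it.

>>> send_rows([
  [0,0,0,-1,0,40,0.5],
  [0,0,0,0,0,35,0.5],
  [0,0,0,0,0,15,0.5],
  [0,0,0,0,0,0,0.5],
  [0,0,0,0,0,0,0],
  [0,0,0,0,0,0,0],
  [0,0,0,0,0,0,0],
  [0,0,0,0,0,0,0],
], grip_force=25)

```text
time: 29.05
tcp_pos: [0.517, -0.361, 0.2507]
tool_rot: [-0.74, 3.052, -0.004]
wrist_force: [-0.1, -0.5, 2.9]
finger_gap: 0.014
gripper_force: 26.4
```

```bash
python3 - <<'E'
from h import *
go([.517,-.3592,.249],117.5)
f=optics.grab_frame('wrist'); save('m4.png',f['image'])
s=manip.sense(); M=Ro.from_rotvec(s['tool_rot']).as_matrix()
g=s['tcp_pos']-M[:,2]*.019; post=np.array([.6915,-.2692]); d=g[:2]-post; r=np.hypot(*d)-.075
print('g',g.round(4),'az',np.degrees(np.arctan2(d[1],d[0]))%360,'r',r,'tilt',np.degrees(np.arctan2(g[2]-.2,r)),'L',np.hypot(r,g[2]-.2))
E
```

```text
t 29.05 tcp [ 0.517  -0.361   0.2507] gap 0.014 F [-0.1 -0.5  2.9] yang 117.28 q [ 0.18  0.53  0.67  1.25 -0.32  1.46  2.86]
shift [-0.8  1.6  1.7] norm 2.5 rows>= 1
turn [-0.15  0.05 -0.22]
g [ 0.5168 -0.361   0.2695] az 207.72182383443013 r 0.12230140386339365 tilt 29.621429718156556 L 0.14068788611673128
```

View pics/m4.png

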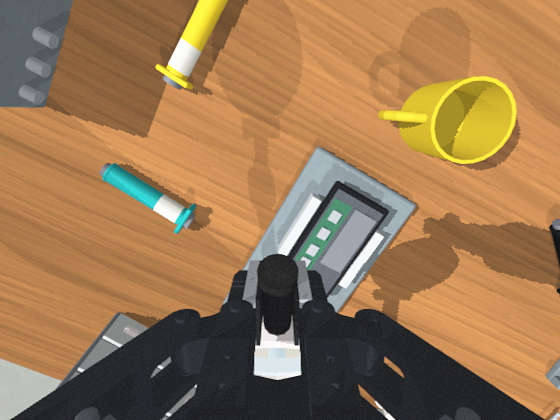

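Wrist view: the handle is pinched between the pads at (277,290). I compute the arc that swings and levels together.

```bash
cat > arc.py <<'E'
from h import *
def arc(n,az1=177.9,post=(.6915,-.2692),tilt1=0,L=.1407):
    s=manip.sense(); R=Ro.from_rotvec(s['tool_rot']); M=R.as_matrix(); g=s['tcp_pos']-M[:,2]*.019; post=np.array(post)
    d=g[:2]-post; r=np.hypot(*d)-.075; az0=np.degrees(np.arctan2(d[1],d[0]))%360; ti0=np.degrees(np.arctan2(g[2]-.2,r))
    yang=np.degrees(np.arctan2(M[1,1],M[0,1])); print('az',az0,'tilt',ti0,'yang',yang)
    def pose(k):
        a=np.radians(az0+(az1-az0)*k); t=np.radians(ti0+(tilt1-ti0)*k); rr=.075+L*np.cos(t)
        y=np.radians(yang+(az1-90-yang)*k) ; return np.r_[post+rr*np.array([np.cos(a),np.sin(a)]),.2+L*np.sin(t)-.019],y
    rows=[]
    for i in range(n):
        p,y=pose(i/n); q,y2=pose((i+1)/n); ty=np.array([np.cos(y),np.sin(y),0]); tz=np.array([0,0,-1.]); T=np.c_[np.cross(ty,tz),ty,tz]
        sh=T.T@(q-p)*1000; rows.append([0,0,round(-np.degrees(y2-y),1),*sh.round(1).tolist(),0])
    print(rows); print('end',pose(1)[0].round(4))
E
python3 -c "
from arc import *
arc(18)"
```

```text
az 207.72182383443013 tilt 29.621429718156556 yang 117.26887621466074
[[0, 0, np.float64(1.6), 1.9, 5.7, 3.5, 0], [0, 0, np.float64(1.6), 1.8, 5.8, 3.6, 0], [0, 0, np.float64(1.6), 1.7, 5.9, 3.6, 0], [0, 0, np.float64(1.6), 1.6, 5.9, 3.7, 0], [0, 0, np.float64(1.6), 1.5, 5.9, 3.7, 0], [0, 0, np.float64(1.6), 1.4, 6.0, 3.8, 0], [0, 0, np.float64(1.6), 1.3, 6.0, 3.8, 0], [0, 0, np.float64(1.6), 1.1, 6.1, 3.9, 0], [0, 0, np.float64(1.6), 1.0, 6.1, 3.9, 0], [0, 0, np.float64(1.6), 0.9, 6.1, 3.9, 0], [0, 0, np.float64(1.6), 0.8, 6.2, 3.9, 0], [0, 0, np.float64(1.6), 0.7, 6.2, 4.0, 0], [0, 0, np.float64(1.6), 0.6, 6.2, 4.0, 0], [0, 0, np.float64(1.6), 0.4, 6.2, 4.0, 0], [0, 0, np.float64(1.6), 0.3, 6.2, 4.0, 0], [0, 0, np.float64(1.6), 0.2, 6.2, 4.0, 0], [0, 0, np.float64(1.6), 0.1, 6.2, 4.0, 0], [0, 0, np.float64(1.6), -0.0, 6.2, 4.0, 0]]
end [ 0.4759 -0.2613  0.181 ]
```

>>> send_rows([
  [0,0,1.6,1.9,5.7,3.5,0],
  [0,0,1.6,1.8,5.8,3.6,0],
  [0,0,1.6,1.7,5.9,3.6,0],
  [0,0,1.6,1.6,5.9,3.7,0],
  [0,0,1.6,1.5,5.9,3.7,0],
  [0,0,1.6,1.4,6,3.8,0],
  [0,0,1.6,1.3,6,3.8,0],
  [0,0,1.6,1.1,6.1,3.9,0],
  [0,0,1.6,1,6.1,3.9,0],
], grip_force=25)

```text
time: 30.22
tcp_pos: [0.4855, -0.3147, 0.2156]
tool_rot: [-0.35, 3.122, 0.0]
wrist_force: [1.7, -2.6, 2.4]
finger_gap: 0.0142
gripper_force: 26.4
```

```bash
python3 -c "
from arc import *
print(manip.sense()['wrist_force'],manip.sense()['finger_gap'])
arc(9)"
```

```text
[ 1.72286729 -2.57211229  2.43573089] 0.014205047707047508
az 192.45759393456933 tilt 14.25713937124177 yang 102.79670834617683
[[0, 0, np.float64(1.7), 0.8, 6.0, 3.8, 0], [0, 0, np.float64(1.7), 0.7, 6.0, 3.8, 0], [0, 0, np.float64(1.7), 0.6, 6.0, 3.8, 0], [0, 0, np.float64(1.7), 0.5, 6.1, 3.8, 0], [0, 0, np.float64(1.7), 0.4, 6.1, 3.9, 0], [0, 0, np.float64(1.7), 0.3, 6.1, 3.9, 0], [0, 0, np.float64(1.7), 0.2, 6.1, 3.9, 0], [0, 0, np.float64(1.7), 0.1, 6.1, 3.9, 0], [0, 0, np.float64(1.7), -0.0, 6.1, 3.9, 0]]
end [ 0.4759 -0.2613  0.181 ]
```

>>> send_rows([
  [0,0,1.7,0.8,6,3.8,0],
  [0,0,1.7,0.7,6,3.8,0],
  [0,0,1.7,0.6,6,3.8,0],
  [0,0,1.7,0.5,6.1,3.8,0],
  [0,0,1.7,0.4,6.1,3.9,0],
  [0,0,1.7,0.3,6.1,3.9,0],
  [0,0,1.7,0.2,6.1,3.9,0],
  [0,0,1.7,0.1,6.1,3.9,0],
  [0,0,1.6,0,6.1,3.9,0],
  [0,0,0,0,0,0,0],
])

```text
time: 31.48
tcp_pos: [0.476, -0.2601, 0.1806]
tool_rot: [-0.062, -3.14, -0.003]
wrist_force: [1.3, -0.0, 2.4]
finger_gap: 0.0144
gripper_force: 26.0
```

```bash
python3 - <<'E'
from arc import *
print(manip.sense()['wrist_force'])
arc(1)
for c in('top','scene'):
    F=optics.grab_frame(c)
    for n in('lens_mid','handle'):
        for o in optics.outline_of(c,n)[:2]:
            m=o['region'].astype(np.uint8); k=max(cv2.findContours(m,0,1)[0],key=cv2.contourArea)
            print(c,n,round(o['conf'],2),o['bbox'],cv2.fitEllipse(k))
E
```

```text
[ 1.2736999  -0.01235643  2.40987321]
az 177.58447742507352 tilt -0.1827058182911723 yang 87.72565326571674
[[0, 0, np.float64(-0.2), 0.0, -1.2, -0.4, 0]]
end [ 0.4759 -0.2613  0.181 ]
top lens_mid 0.55 [347.3, 188.4, 372.3, 219.1] ((356.9748229980469, 200.1747283935547), (18.15725326538086, 37.139652252197266), 35.48948669433594)
top handle 0.93 [344.9, 185.5, 372.8, 217.0] ((356.8945617675781, 200.3444061279297), (17.528860092163086, 37.18101501464844), 36.56770324707031)
top handle 0.33 [332.9, 149.8, 381.1, 239.9] ((351.4399108886719, 191.3846435546875), (44.02540588378906, 82.78214263916016), 22.227739334106445)
scene lens_mid 0.96 [191.9, 230.3, 243.5, 272.0] ((218.53282165527344, 248.93800354003906), (40.952999114990234, 48.57141876220703), 97.35430908203125)
scene handle 0.89 [196.1, 231.1, 242.8, 269.7] ((218.15338134765625, 248.39404296875), (40.92424774169922, 49.395660400390625), 103.29686737060547)
```

>>> send_rows([
  [0,0,0,0,0,0,0.3],
  [0,0,0,0,0,0,0.5],
  [0,0,0,0,0,0,0.5],
  [0,0,0,0,0,-40,0.5],
  [0,0,0,0,0,-60,0.5],
  [0,0,0,20,0,-60,0.5],
  [0,0,0,50,0,-30,0.5],
  [0,0,0,0,0,0,0.5],
  [0,0,0,0,0,0,0.5],
])

```text
time: 32.9
tcp_pos: [0.4066, -0.2583, 0.3702]
tool_rot: [0.062, 3.14, 0.002]
wrist_force: [0.7, -0.1, -0.2]
finger_gap: 0.0428
gripper_force: 0.0
```

```bash
cat > lens.py <<'E'
from h import *
def disk(f,c,az,ti,n=3):
    a=np.radians(az);t=np.radians(ti); u=np.array([np.cos(a)*np.cos(t),np.sin(a)*np.cos(t),np.sin(t)]); v=np.array([-np.sin(a),np.cos(a),0]); w=np.cross(u,v)
    th=np.linspace(0,2*np.pi,72)[:,None]; ring=np.cos(th)*u*.05+np.sin(th)*v*.05
    h=np.vstack([c+ring+.01*w,c+ring-.01*w]); M=np.zeros((420*n,560*n),np.uint8)
    def fill(p): cv2.fillConvexPoly(M,np.round(cv2.convexHull(((proj(f,p)+.5)*n).astype(np.float32))).astype(np.int32),1)
    fill(h)
    b=np.vstack([c+r*u+.0075*(np.cos(th[::6])*v+np.sin(th[::6])*w) for r in(.048,.1)]); fill(b)
    return cv2.resize(M.astype(np.float32),(560,420),interpolation=cv2.INTER_AREA)
def fitlens(obs,post=(.6915,-.2692)):
    post=np.r_[post,.2]
    def model(p):
        az,ti=p[:2]; a=np.radians(az);t=np.radians(ti); h=np.array([np.cos(a),np.sin(a),0])
        return post+np.r_[p[2:4],0]/1000+h*.075+.06*(h*np.cos(t)+np.array([0,0,np.sin(t)])),az,ti
    def cost(p): return sum(np.abs(disk(f,*model(p))-m).sum()/m.sum() for f,m in obs)+.0005*(p[2]**2+p[3]**2)
    p=np.array([178,0,0,0.]); S=p+np.array([[0]*4,[4,0,0,0],[0,6,0,0],[0,0,4,0],[0,0,0,4]])
    r=minimize(cost,p,method='Nelder-Mead',options=dict(initial_simplex=S)); return r.x,r.fun,model(r.x)[0]
E
python3 - <<'E'
from lens import *
go([.42,-.26,.37],87.9)
obs=[]
for c in('wrist','scene','top'):
    F=optics.grab_frame(c)
    o=optics.outline_of(c,'lens_mid')+optics.outline_of(c,'handle')
    for a in o: print(c,round(a['conf'],2),a['bbox'])
    o=max(o,key=lambda a:a['conf'])
    obs.append((F,o['region'].astype(np.float32)))
    p,c2,m=fitlens(obs[-1:]); print(c,p.round(2),round(c2,3),m.round(4))
for k in([0,1],[0,1,2]): p,c2,m=fitlens([obs[i] for i in k]); print(k,p.round(2),round(c2,3),m.round(4))
E
```

```text
t 32.9 tcp [ 0.4066 -0.2583  0.3702] gap 0.0428 F [ 0.7 -0.1 -0.2] yang 87.73 q [-0.18  0.16  0.85  1.42 -0.12  1.61  2.19]
shift [-13.5  -1.1   0.2] norm 13.5 rows>= 1
turn [ 0.08  0.03 -0.17]
wrist 0.98 [235.1, 236.1, 322.6, 358.1]
wrist 0.94 [233.0, 237.4, 321.6, 364.3]
wrist 0.34 [512.4, 190.4, 559.5, 271.3]
wrist 0.26 [230.5, 197.0, 321.4, 379.9]
wrist [177.34   0.66  -0.33  -2.37] 0.025 [ 0.5563 -0.2653  0.2007]
scene 0.7 [184.9, 225.8, 245.6, 270.8]
scene 0.58 [184.4, 226.0, 243.3, 268.6]
scene [177.94   1.36  -2.28   1.19] 0.076 [ 0.5543 -0.2632  0.2014]
top 0.94 [349.9, 185.9, 384.3, 242.7]
top 0.74 [343.9, 188.1, 382.5, 241.7]
top 0.27 [137.2, 203.4, 225.8, 257.1]
top [177.65   0.53   1.86  -0.98] 0.058 [ 0.5585 -0.2646  0.2006]
[0, 1] [177.87   2.18  -1.23  -0.52] 0.115 [ 0.5554 -0.2647  0.2023]
[0, 1, 2] [178.25   2.06  -0.32   0.74] 0.206 [ 0.5563 -0.2643  0.2022]
```

The lens centre measures (0.556, −0.2645) against the phone middle at (0.556, −0.2635). Tilt is about 1–2°, and the arm is clear. I hand in.

```bash
python3 -c "
from rig import manip
print(manip.job_done())"
```

```text
the job is handed in; nothing more can be done
None
```

The job is handed in: all three white cartridges are snapped into bays 2–4, and the magnifier is centred over the phone to about 1 mm, with its lens level to within about 2°.

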